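# Make up the front and rear kits for a gearbox rebuild

### The arm

A 6-joint arm with a two-finger parallel gripper is mounted at the origin on the work surface. World frame = base frame: x ahead of the robot, y to its left, z up, the work surface at z = 0. Lengths are in mm, angles in degrees, forces in N, time in s.
With the tool pointing down it reaches from about 375 to 750 mm from the base axis. Payload 9 kg.
Tool frame: the origin (TCP) lies at the very end of the fingers, on their centre line; the grasp point (between the pads) lies 19 mm behind it; z points along the fingers, y is the line along which they close (so a half turn about z gives the same grasp; the last joint's range is limited). The gripper opens to 85 mm and grips with 20 to 120 N. Pads are 22 mm wide; open, the fingers measure 114 mm over their backs; the gripper's body (76 mm by 85 mm) begins 54 mm behind the grasp point. The pads swing forward as they close: fully open they stand 13 mm farther back than shut.
Start: joints at [-79.739, 5.964, 5.575, 89.605, 0, 77.527], TCP at [231.894, -553.409, 231.331] pointing down, gripper open.
Joint ranges: [-171.21, 171.21], [-48.23, 106.86], [-62.78, 66.21], [-105.2, 120.99], [-86.42, 89.51], [-180, 180]. Speed limits (degrees/s): [127.2, 127.2, 147.25, 180, 180, 180].

### API

Orientations are given as a 3x3 rotation matrix whose columns are the frame's x, y, z axes.
In Python, from workcell import env gives the robot as it stands. The module is installed in compiled form; this text tells all that it offers. Calls block until the motion is done:
- env.goto(position, orientation): joint-space move of the TCP to a pose.
- env.move_linear(position, speed=150, orientation=None, guard=None): straight line of the TCP; orientation=None keeps the orientation; speed is the mean speed in mm/s. With guard (N) it stops when the force on the tool has changed by that much, and returns True; else False.
- env.set_joints(angles): joint-space move.
- env.grip(opening, grip_force=None): finger opening in mm; grip_force is the grip in N (None keeps the last); returns when the fingers have stopped.
- env.hold(seconds).
- env.inverse_kinematics(position, orientation): joint angles nearest the present ones, or None.
- env.observe(): the state.
- env.grab_frame(name): name is "side" or "top"; returns (picture, depth): 480x640x3 uint8, red, green, blue; 480x640 float32, mm along the optical axis (not along the pixel's ray), 0 where there is no reading.
- env.calibration(name): a dict with "intrinsics" (3x3 intrinsics, pixels), "rvec" (rotation vector, rad) and "tvec" (3), from world to camera coordinates, as OpenCV has them. Camera axes: x right, y down, z forward; pixel columns grow to the right and rows downward; lengths in mm; the calibration is good to about 2 mm. A picture is of the moment at which its call begins. calibration takes no time and is no camera call.
A pose or a line that the arm cannot do raises env.MotionError and nothing moves.
- env.close_job(): hands the job in; it is judged then, once.
Trained networks look in the newest picture that a camera, given by its name, has taken for a name from the list of things; names that differ only in an ending like _2 or _b are one class to them, and where a whole thing is asked for, a point or a joint stands for the part that bears it (a point fixed in the world has none). Each returns a list of dicts, best first, with "confidence" (0 to 1); they miss things now and then, are a little off and sometimes report something else, mostly with a low value. They report only what shows in the picture. A call takes as long as a camera call. They do not tell look-alikes from the thing itself.
- env.regions_of(camera, query): "mask" (480x640 bool, what is visible of it).
- env.mark_of(camera, query): "location" ([x, y, z] in mm, in world coordinates, good to about 4 mm: a listed point, or the origin of a listed thing).
The state is a dict: "time_s": time; "joints": joint angles; "qd": joint speeds; "joint_torque": joint torques, N m; "eef_pos": TCP position; "ee_rot": TCP orientation; "contact_force": force on the tool from outside, world axes, zero at the start; "moment": the same for the moment, N m; "opening": finger opening in mm; "finger_force": force on a finger pad.
Only numpy, scipy, OpenCV 4.12 (cv2) and the standard library are available. Lean on these libraries where they do the work, as an engineer would, in place of code of your own. Each camera call takes 0.05 s, during which the arm holds its last target. There are 200 camera calls.

### The job

Make up the two rebuild kits from the parts laid out on the bench, one part to a compartment, each resting flat on the pan's floor. The rear kit goes in the large pan with three compartments: the parking pawl lying lengthwise in the long compartment, the tall narrow bush and the small gear standing upright in the two square ones, either way round. The front kit goes in the small pan with two compartments: the servo piston, stem up, in one and the wide short bush upright in the other; leave the large gear, the micrometer and the hammer where they lie.

Things in the scene. Friction and masses are not known exactly. Their poses are not given: they have to be found in the camera images.
- rear_pan: Large sheet-metal pan, loose, 0.9 kg, 242 (x) x 205 (y) x 18 mm high; walls, floor, dividers 3 mm thick, divider tops 15 mm up. Origin: centre of underside, z up; floor's upper face at z = 3 mm. Long compartment, 236 (x) x 84 (y) mm, centred at x = 0, y = -57.5 mm; two square ones, 116.5 (x) x 112 (y) mm, centred at x = +60 and -60, y = +43.5 mm
- front_pan: Small sheet-metal pan, loose, 0.8 kg, 242 (x) x 118 (y) x 18 mm high; walls, floor, divider 3 mm thick, divider top 15 mm up. Origin: centre of underside, z up; floor's upper face at z = 3 mm. Two compartments, 116.5 (x) x 112 (y) mm, centred at x = +60 and -60 mm, y = 0
- piston: servo piston: aluminium disc 62 mm in diameter and 15 mm thick with a black seal, lying flat, and a steel stem 16 mm in diameter standing up from its centre, straight between 19 and 50 mm above the underside, total height 54 mm; about 0.16 kg. Origin: centre of the underside; z up along the stem
- tall_bush: tall narrow bush: plain bronze-coloured tube standing upright, outside diameter 38 mm, bore 29 mm, height 44 mm; about 0.14 kg. Origin: centre of the underside, z up along its axis
- wide_bush: wide short bush: plain bronze-coloured tube standing upright, outside diameter 50 mm, bore 40 mm, height 24 mm; about 0.13 kg. Origin: centre of the underside, z up along its axis
- small_gear: small gear: steel planet pinion standing on its end face, outside diameter 36 mm, bore 14 mm, height 30 mm; about 0.17 kg. Origin: centre of the underside, z up along its axis
- pawl: Parking pawl: dark steel lever lying flat, 103 mm long, 14 mm thick; straight shank 16 mm wide from x = -25 to +28 mm, round boss 26 mm in diameter, 16 mm high, centred at x = -37 mm; the other end (to x = +53 mm) has a tooth reaching to y = -24 mm; 0.19 kg. Origin: underside, mid-shank, near the centre of mass; x along the shank towards the tooth, z up
- large_gear: large gear, to be left alone: steel gear lying flat among the parts, outside diameter 56 mm, bore 22 mm, height 30 mm. Origin: centre of the underside, z up
- micrometer: outside micrometer, to be left alone: red C frame lying flat beyond the parts, about 24 mm thick; the frame is a half ring of 75 mm mean radius on the +x side of the origin, the steel thimble runs out to y = +184 mm. Origin: on the bench at the centre of the half ring
- hammer: hammer, to be left alone: lying on the bench beyond the parts, about 270 mm long along its x axis, head at the +x end
Things that resemble listed ones, but are neither listed nor needed, are in the scene too. Of the things that look like the pawl, take the one that is farthest to the robot's right at the start.

How it is judged:
By the outcome, as a careful person would: the job done as asked, in the order asked, and still so for the second after the job is handed in, with the robot touching nothing.
It also fails if it takes over 122 s, if anything falls off the work surface, if the arm or the gripper's body presses on something with over 40 N, if the wrist force passes 120 N, or if a joint passes its speed limit or range.

## Working session

There is one attempt and no reset: what is moved stays moved. The work goes in short steps, each a Python script; the robot and the scene stay as the last script left them, time stands still between calls to the robot, and variables do not carry over. Pictures are saved under pics/ and viewed, at most 14 in all, crops included, and the job is handed in when it is done.

```bash
mkdir -p pics
cat > h.py <<'E'
import numpy as np, cv2
from workcell import env
def cal(n):
    c=env.calibration(n); R=cv2.Rodrigues(np.array(c["rvec"],float))[0]
    return np.array(c["intrinsics"],float),R,np.array(c["tvec"],float).ravel()
def cloud(n,depth):
    K,R,t=cal(n); v,u=np.mgrid[:480,:640]
    p=np.stack([(u-K[0,2])/K[0,0]*depth,(v-K[1,2])/K[1,1]*depth,depth],-1)
    w=(p-t)@R; w[depth<=0]=np.nan; return w
def px(n,P):
    K,R,t=cal(n); c=K@(R@np.array(P,float)+t); return c[:2]/c[2]
E
python3 - <<'E'
from h import *
for n in("top","side"):
    im,d=env.grab_frame(n); cv2.imwrite(f"pics/{n}0.png",im[:,:,::-1]); np.savez(f"{n}0.npz",im=im,d=d)
    for q in "rear_pan front_pan piston tall_bush wide_bush small_gear pawl large_gear micrometer hammer".split():
        for r in env.mark_of(n,q):
            print(n,q,round(r["confidence"],2),np.round(r["location"]),np.round(px(n,r["location"])))
s=env.observe(); print(s["time_s"],s["opening"],s["ee_rot"])
E
```

```text
top rear_pan 0.62 [525. 294.   2.] [222. 250.]
top front_pan 0.57 [ 494. -316.   -5.] [465. 267.]
top front_pan 0.19 [555.  69.   3.] [312. 240.]
top piston 0.71 [427. -77.  -0.] [370. 292.]
top piston 0.65 [ 491. -318.   -2.] [466. 268.]
top piston 0.35 [ 744. -246.   -1.] [438. 168.]
top tall_bush 0.52 [662.  68.   1.] [313. 197.]
top wide_bush 0.69 [424.  70.  -1.] [311. 292.]
top small_gear 0.47 [660. -66.   4.] [366. 199.]
top pawl 0.85 [301. 348.  -2.] [198. 340.]
top pawl 0.84 [551. -72.   4.] [369. 242.]
top pawl 0.72 [282. 178.  -2.] [266. 349.]
top pawl 0.18 [424.  68.   1.] [312. 292.]
top large_gear 0.64 [554.  68.   5.] [312. 240.]
top micrometer 0.76 [772.  42.  -3.] [324. 155.]
top micrometer 0.7 [430. -80.   0.] [371. 291.]
top micrometer 0.24 [ 742. -246.    1.] [438. 168.]
top hammer 0.59 [ 745. -245.   -2.] [438. 167.]
side rear_pan 0.55 [525. 292.  -1.] [226. 358.]
side front_pan 0.72 [ 492. -309.    3.] [402. 185.]
side front_pan 0.41 [551.  70.   1.] [292. 268.]
side piston 0.88 [426. -77.  -1.] [385. 249.]
side tall_bush 0.63 [666.  67.   2.] [246. 246.]
side wide_bush 0.76 [426.  71.   4.] [350. 292.]
side wide_bush 0.72 [521. 294.   0.] [227. 359.]
side wide_bush 0.32 [ 741. -248.    3.] [301. 167.]
side small_gear 0.53 [654. -62.   2.] [287. 216.]
side small_gear 0.34 [ 745. -248.    2.] [299. 168.]
side pawl 0.95 [299. 350.  -1.] [333. 467.]
side pawl 0.86 [285. 176.   3.] [400. 371.]
side pawl 0.74 [550. -73.   2.] [331. 229.]
side large_gear 0.63 [550.  74.  -1.] [292. 271.]
side micrometer 0.62 [769.  39.  -0.] [216. 224.]
side micrometer 0.28 [551.  72.   4.] [292. 268.]
side hammer 0.61 [ 743. -246.   -1.] [299. 169.]
1.1 85.12299384329063 [[ 9.22291644e-01  3.86494662e-01  1.69694988e-05]
 [ 3.86494663e-01 -9.22291642e-01 -4.64418214e-05]
 [-2.29868920e-06  4.93915245e-05 -9.99999999e-01]]
```

View pics/top0.png

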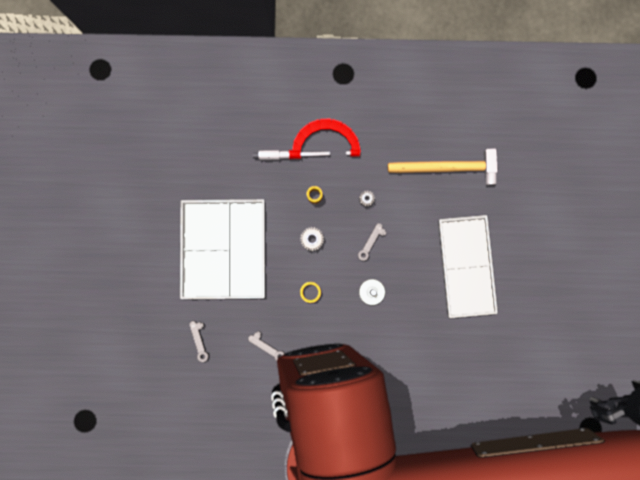

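View pics/side0.png

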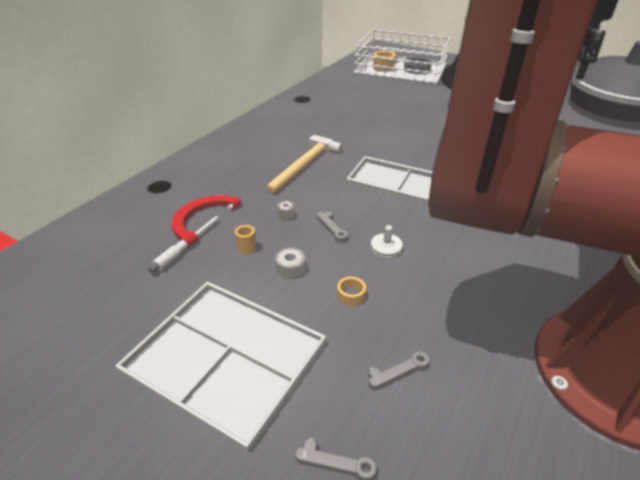

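The top picture shows the rear pan at (223,250) with its long compartment on the right, and the front pan at (468,267). The tall bush is at (314,194), the wide bush at (311,292), the small gear at (367,199) and the piston at (372,292). Three pawl look-alikes show in the top view: (371,243), (199,342) and (266,346). The first is farthest to the robot's right (lowest y, about -72). In the side view there is also a basket at (402,58) holding something dark, and I'll check that in an enlarged crop.

Run:
```python
from h import *
T=np.load("top0.npz");S=np.load("side0.npz")
a=cv2.resize(S["im"][20:100,340:460],(400,267),interpolation=3)
b=cv2.resize(S["im"][195:255,300:390],(400,267),interpolation=3)
c=cv2.resize(T["im"][215:270,340:400],(400,300),interpolation=3)
e=cv2.resize(T["im"][370:480,480:640],(400,300),interpolation=3)
cv2.imwrite("pics/crop1.png",np.vstack([np.hstack([a,b]),np.hstack([c,e])])[:,:,::-1])
ws=cloud("side",S["d"]);wt=cloud("top",T["d"])
for p in[(385,62),(417,67),(402,75)]: print(p,np.round(ws[p[1],p[0]]))
for n,w in(("top",wt),("side",ws)):
    print(n,"bench z",np.nanmedian(w[...,2][(abs(w[...,0]-490)<30)&(abs(w[...,1]-0)<30)]))
    for q,(x,y) in dict(piston=(427,-77),tall=(664,68),wide=(425,70),sg=(658,-64),pawl=(551,-72),lg=(552,71)).items():
        m=(np.hypot(w[...,0]-x,w[...,1]-y)<(65 if q=="pawl" else 45))&(w[...,2]>6)
        P=w[m]; z=np.percentile(P[:,2],[50,95]); top=P[P[:,2]>z[1]-5]
        print(n,q,len(P),np.round(z,1),"topmid",np.round((top.min(0)+top.max(0))/2,1),"topmean",np.round(top.mean(0),1),"ext",np.round(np.ptp(top,0)))
    for q,(x,y) in dict(rear=(525,293),front=(493,-313)).items():
        m=(abs(w[...,0]-x)<150)&(abs(w[...,1]-y)<150)&(w[...,2]>1.5)&(w[...,2]<25)
        g=m.astype(np.uint8); k,l,st,ct=cv2.connectedComponentsWithStats(g); i=1+st[1:,4].argmax()
        P=w[l==i]; h=P[P[:,2]>8]
        r=cv2.minAreaRect(h[:,:2].astype(np.float32)); print(n,q,len(P),"floor z",np.median(P[:,2]),"rim",np.percentile(P[:,2],98),np.round(np.array(r[0]),1),np.round(r[1],1),round(r[2],1))
```

```text
(385, 62) [ 853. -977.   43.]
(417, 67) [  743. -1010.    35.]
(402, 75) [ 784. -979.    9.]
top bench z 0.47664505441235583
top piston 511 [15.8 51.6] topmid [426.7 -80.5  53.2] topmean [426.9 -81.   53.5] ext [12. 14. 12.]
top tall 161 [36.5 48. ] topmid [663.3  65.2  48. ] topmean [664.1  66.   46.1] ext [35. 34.  9.]
top wide 147 [23.6 28.7] topmid [423.8  70.   27.1] topmean [423.2  69.5  26.3] ext [46. 47.  7.]
top sg 176 [28.7 34.6] topmid [657.9 -63.8  34.5] topmean [657.4 -65.8  32.1] ext [34. 32. 10.]
top pawl 375 [14.2 19. ] topmid [550.7 -79.9  18.1] topmean [549.5 -76.6  16.6] ext [90. 69.  8.]
top lg 340 [30.1 35.1] topmid [555.7  69.6  34.1] topmean [555.3  67.9  32.5] ext [52. 51.  8.]
top rear 7101 floor z 4.617519052332033 rim 21.604486281028706 [515.8 286.9] [267.5 228.2] 2.5
top front 7120 floor z 4.1688200650437555 rim 21.190509843353937 [ 495.5 -314.5] [292.6 283.4] 0.3
side bench z 0.7981475378235092
side piston 647 [16.  51.9] topmid [424.3 -76.4  52. ] topmean [424.1 -74.9  52.3] ext [16. 15. 10.]
side tall 472 [32.6 45.3] topmid [660.9  68.6  43.9] topmean [661.7  69.2  43.8] ext [37. 38.  7.]
side wide 510 [19.  25.4] topmid [422.4  75.5  23.9] topmean [421.9  76.   23.9] ext [49. 50.  7.]
side sg 262 [25.2 32.5] topmid [656.2 -61.3  30.9] topmean [655.  -59.7  30.4] ext [36. 37.  7.]
side pawl 382 [14.7 17.4] topmid [548.8 -75.3  15.9] topmean [546.9 -71.8  15.3] ext [92. 68.  7.]
side lg 725 [28.3 32.1] topmid [554.2  72.8  30.6] topmean [552.3  74.2  30.4] ext [57. 57.  7.]
side rear 19386 floor z 4.1362391427467475 rim 20.352016079462217 [525.9 293.4] [244.9 207.4] 1.3
side front 3030 floor z 4.551154123842046 rim 20.535144334095587 [ 514.5 -311.1] [198.8 126. ] 5.7
```

View pics/crop1.png

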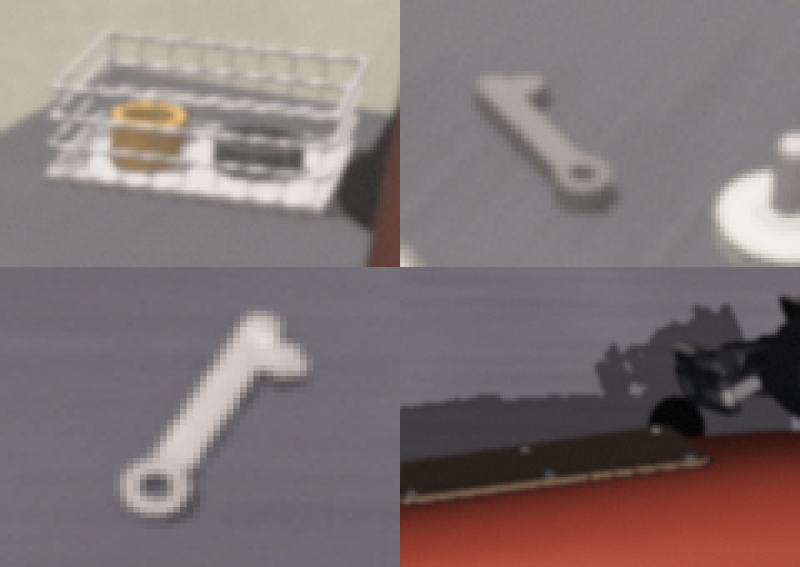

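The basket (side, 402,58), at y≈-980 and out of reach, holds a bush and a dark ring, so no pawl there. That leaves the pawl at top (371,243), side (331,226), as the rightmost visible. I'll clear the arm away and check that it wasn't hiding another one, then fit the pans and the pawl.

```bash
cat >> h.py <<'E'
def rot(phi):
    c,s=np.cos(np.radians(phi)),np.sin(np.radians(phi)); return np.array([[c,s,0],[s,-c,0],[0,0,-1.]])
def rectfit(w,x,y,W,H):
    """pan centre+yaw (pan x along world x): extents of the rim/floor points, robust, with yaw search"""
    m=(abs(w[...,0]-x)<160)&(abs(w[...,1]-y)<150)&(w[...,2]>1.8)&(w[...,2]<23)
    g=cv2.morphologyEx(m.astype(np.uint8),cv2.MORPH_OPEN,np.ones((5,5),np.uint8))
    k,l,st,ct=cv2.connectedComponentsWithStats(g); P=w[l==1+st[1:,4].argmax()][:,:2]
    best=None
    for a in np.arange(-15,15.1,.25):
        r=np.radians(a); Q=P@np.array([[np.cos(r),-np.sin(r)],[np.sin(r),np.cos(r)]])
        lo,hi=np.percentile(Q,.7,0),np.percentile(Q,99.3,0); A=np.prod(hi-lo)
        if best is None or A<best[0]: best=(A,a,((lo+hi)/2)@np.array([[np.cos(r),-np.sin(r)],[np.sin(r),np.cos(r)]]).T,hi-lo)
    return best[1:]
def pawlfit(w,x,y,a0):
    m=(np.hypot(w[...,0]-x,w[...,1]-y)<75)&(w[...,2]>7)&(w[...,2]<25); P=w[m][:,:2]
    o=np.array([x,y],float);a=np.radians(a0)
    for _ in range(8):
        u=np.array([np.cos(a),np.sin(a)]);n=np.array([-u[1],u[0]]); X=(P-o)@u;Y=(P-o)@n
        s=(abs(Y)<14)&(X>-20)&(X<22); k=np.polyfit(X[s],Y[s],1)
        b=(X<-25); cb=(np.percentile(X[abs(Y)<20],1)+50)
        a+=np.arctan(k[0]); o=o+n*k[1]+u*cb
    return o,np.degrees(a),np.percentile(X,99),np.percentile(Y,1)
E
python3 - <<'E'
from h import *
env.goto([540,-20,230],rot(-30)); print(env.observe()["joints"],env.observe()["time_s"])
ims=[]
for n in("top","side"):
    im,d=env.grab_frame(n); np.savez(f"{n}1.npz",im=im,d=d); w=cloud(n,d); ims.append(cv2.resize(im,(400,300)))
    for q,x,y in(("rear",525,293),("front",493,-313)):
        try: print(n,q,rectfit(w,x,y,0,0))
        except Exception as e: print(n,q,e)
    w0=cloud(n,np.load(f"{n}0.npz")["d"]); print(n,"rear0",rectfit(w0,525,293,0,0)); print(n,"pawl",pawlfit(w0,550,-75,-30))
cv2.imwrite("pics/both1.png",np.hstack(ims)[:,:,::-1])
for n in("top","side"):
    for q in("pawl","front_pan"): print(n,q,[(round(r["confidence"],2),np.round(r["location"])) for r in env.mark_of(n,q)])
E
```

```text
[-1.60204057e+01 -4.48182193e+00 -5.09168909e+00  8.93889902e+01
 -2.15577605e-03 -1.65979633e+02] 4.6333
top rear (np.float64(-0.75), array([618.17851178, 391.37702808]), array([17.02284902,  7.4596755 ]))
top front (np.float64(-1.75), array([ 406.08556671, -380.98491617]), array([12.94190305,  6.14511473]))
top rear0 (np.float64(2.0), array([425.23290067, 190.06394736]), array([14.86195222, 12.18176441]))
top pawl (array([550.26536229, -75.18007588]), np.float64(-28.08589235236209), np.float64(56.390982872298316), np.float64(-53.979810553248136))
side rear (np.float64(1.5), array([524.74577179, 294.28250062]), array([240.49523452, 203.77644737]))
side front (np.float64(6.25), array([ 491.66068502, -312.92559102]), array([239.77646557, 121.64903216]))
side rear0 (np.float64(1.5), array([524.74418885, 294.36992415]), array([240.59382949, 203.61617686]))
side pawl (array([549.47813291, -69.99222639]), np.float64(-27.202282036870958), np.float64(47.407791473353576), np.float64(-24.207013269753162))
top pawl [(0.83, array([283., 177.,   4.])), (0.83, array([300., 346.,  -2.]))]
top front_pan [(0.83, array([ 492., -316.,   -5.]))]
side pawl [(0.84, array([294., 348.,  -2.])), (0.76, array([551., -73.,  -1.])), (0.71, array([283., 178.,   1.]))]
side front_pan [(0.86, array([ 494., -309.,    1.]))]
```

View pics/both1.png

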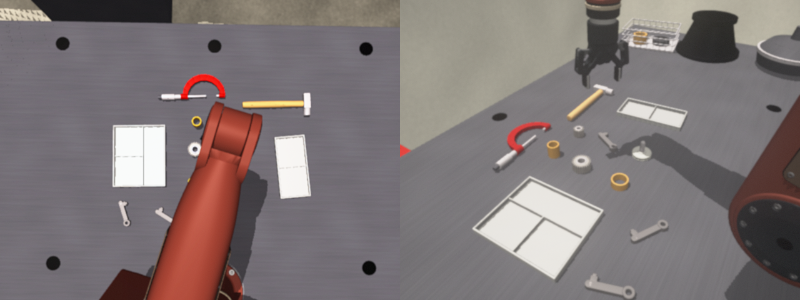

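No fourth pawl shows (top view scaled by 0.625; side view on the right), so the one at (550,-73) is the target. Next I'll grasp it with a guarded descent.

```bash
cat >> h.py <<'E'
def st(tag=""):
    s=env.observe(); print(tag,"t",round(s["time_s"],1),"tcp",np.round(s["eef_pos"],1),"open",round(s["opening"],1),"ff",np.round(s["finger_force"],1),"F",np.round(s["contact_force"],1)); return s
def down(x,y,z,guard=8):
    """fast to 25 above, then slow and guarded"""
    env.move_linear([x,y,z+22],speed=200); h=env.move_linear([x,y,z],speed=40,guard=guard); st("down hit=%s"%h); return h
E
python3 - <<'E'
from h import *
env.goto([550,-73,120],rot(152.4)); env.grip(45,40); st()
h=down(550,-73,3)
if h: p=env.observe()["eef_pos"]; env.move_linear([p[0],p[1],p[2]+2],speed=40)
env.grip(0,60); st("grip")
env.move_linear([550,-73,60],speed=120); st("lift")
im,d=env.grab_frame("side"); K=im[150:330,230:470]; cv2.imwrite("pics/p2.png",cv2.resize(K,(800,600))[:,:,::-1])
E
```

```text
t 8.0 tcp [550. -73. 120.] open 45.0 ff 0.0 F [-0.6  0.2 -0.9]
down hit=False t 9.3 tcp [550. -73.   3.] open 44.9 ff 0.0 F [-0.3 -0.3  0.3]
grip t 9.7 tcp [550.4 -73.1   3.5] open 14.2 ff 60.6 F [-1.4 -0.5  5. ]
lift t 10.3 tcp [549.7 -72.9  59.3] open 14.3 ff 59.8 F [ 0.1  0.1 -1.8]
```

View pics/p2.png

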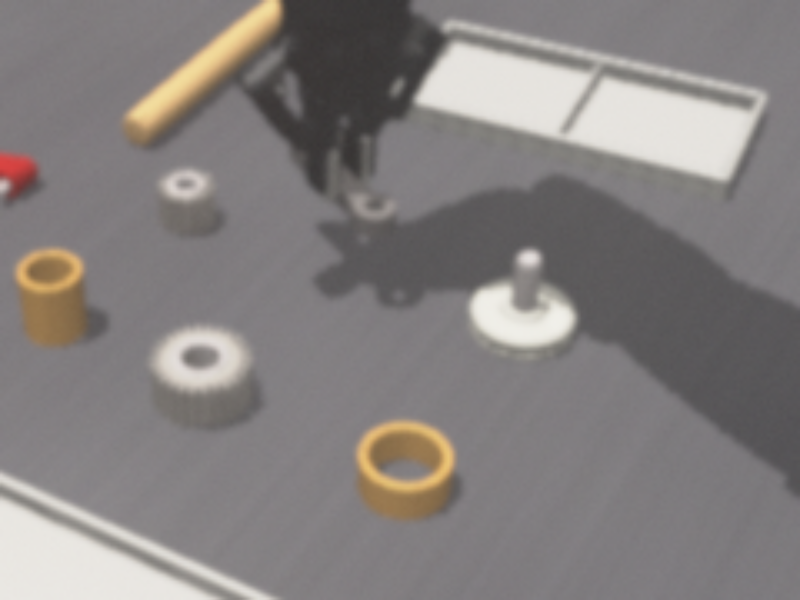

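The picture shows the pawl held between the fingers at about (365,200), with its boss hanging clear and level. I'll place it.

```bash
cat >> h.py <<'E'
def release(x,y,z,op,phi,hover=100):
    st("carry"); h=down(x,y,z); env.grip(op); env.hold(.1); p=env.observe()["eef_pos"]
    env.move_linear([x,y,hover],speed=200); st("released")
E
python3 - <<'E'
from h import *
env.move_linear([549,-73,110],speed=200)
env.goto([526,240,110],rot(181.5)); release(526,240,5.5,32,181.5)
# tall bush: height 44 -> grasp centre near 27 -> TCP 8
env.grip(70); env.goto([662,67.5,120],rot(180)); down(662,67.5,8); env.grip(0,50); st("bush")
env.move_linear([662,67.5,110],speed=200); st("lift")
im,d=env.grab_frame("side"); cv2.imwrite("pics/p3.png",im[:,:,::-1])
E
```

```text
carry t 11.9 tcp [526.2 239.  109.5] open 14.2 ff 59.8 F [ 0.  -0.4 -2.1]
down hit=True t 13.0 tcp [525.8 240.    6.5] open 14.1 ff 60.6 F [-0.5 -0.7  5.9]
released t 14.1 tcp [525.7 239.9  99. ] open 31.8 ff 0.0 F [-0.7 -0.9 -0.9]
down hit=False t 16.7 tcp [662.   67.5   7.9] open 70.2 ff 0.0 F [0.  0.6 0.1]
bush t 17.1 tcp [662.4  67.5   8.5] open 36.1 ff 50.3 F [-0.4  0.3  3. ]
lift t 17.7 tcp [661.4  67.5 108.5] open 36.0 ff 50.0 F [ 0.3  0.2 -1.1]
```

View pics/p3.png

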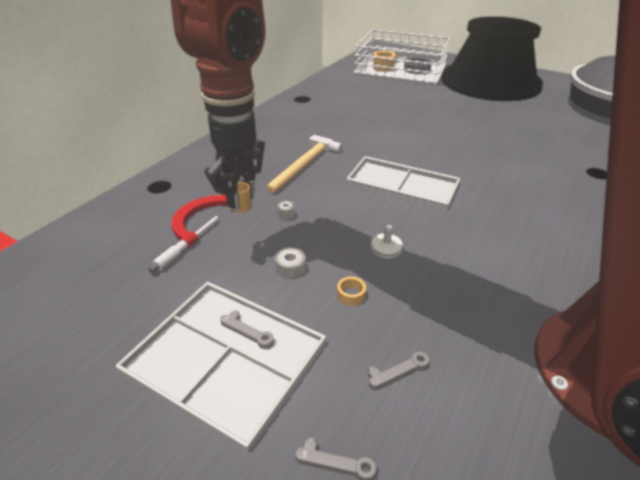

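The pawl lies lengthwise in the long compartment at (247,328), and the bush is held upright at (240,197). I'll place the bush, then do the gear.

Run:
```python
from h import *
env.goto([583.5,338,110],rot(181.5)); release(583.5,338,10,50,0)
env.grip(65); env.goto([656.5,-63,110],rot(180)); down(656.5,-63,4); env.grip(0,60); st("gear")
env.move_linear([656.5,-63,110],speed=200); st("lift")
env.goto([463.6,335,110],rot(181.5)); release(463.6,335,6,48,0)
# piston by the stem: tips must stay above the disc (15 mm)
env.grip(40); env.goto([425.5,-78,140],rot(180)); down(425.5,-78,22); env.grip(0,60); st("piston")
env.move_linear([425.5,-78,60],speed=100); st("lift")
im,d=env.grab_frame("side"); cv2.imwrite("pics/p4.png",im[:,:,::-1])
```

```text
carry t 18.9 tcp [584.1 336.8 109.7] open 36.3 ff 50.0 F [ 0.6  0.1 -1.2]
down hit=True t 19.9 tcp [583.5 338.   11.5] open 35.9 ff 50.6 F [-0.6 -0.4  5. ]
released t 20.9 tcp [583.4 337.9  99.5] open 49.7 ff 0.0 F [-0.5 -0.1 -1.4]
down hit=False t 24.0 tcp [656.5 -63.    4. ] open 65.0 ff 0.0 F [ 0.3  0.3 -0.1]
gear t 24.4 tcp [656.9 -63.2   4.6] open 33.0 ff 59.7 F [-0.3 -0.3  4.3]
lift t 25.1 tcp [655.8 -62.8 108.4] open 33.2 ff 59.7 F [-0.2  0.7 -2.3]
carry t 26.7 tcp [464.4 334.3 110. ] open 32.8 ff 59.7 F [ 0.1 -0.1 -2.1]
down hit=True t 27.8 tcp [463.6 335.    7.6] open 33.2 ff 60.0 F [-1.  -0.2  5.5]
released t 28.8 tcp [463.3 334.8  99. ] open 47.9 ff 0.0 F [-0.3  0.1 -0.2]
down hit=False t 31.9 tcp [425.5 -78.   22. ] open 40.0 ff 0.0 F [-0.6  0.1 -0.6]
piston t 32.3 tcp [425.8 -78.1  22.4] open 14.0 ff 58.4 F [ 0.2 -0.1  4.5]
lift t 32.8 tcp [425.5 -78.   59.7] open 14.3 ff 58.4 F [-0.5  0.5 -1.7]
```

View pics/p4.png

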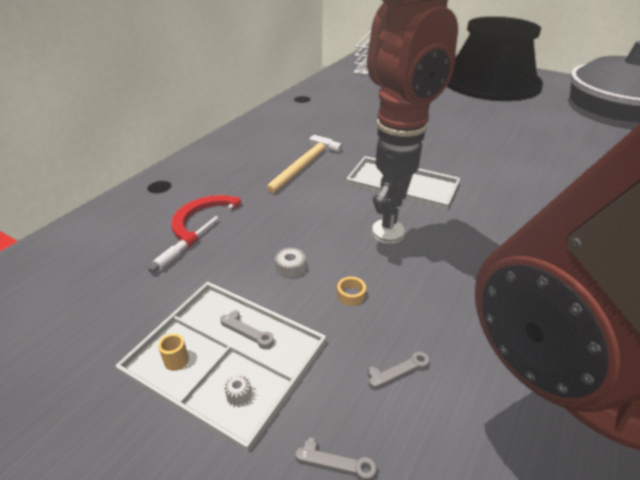

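The rear kit is in place: bush (173,351), gear (237,389), pawl (247,328). The piston hangs by its stem at (388,232). Front kit next.

Run:
```python
from h import *
env.move_linear([425.5,-78,120],speed=200)
env.goto([551.7,-307,120],rot(186)); release(551.7,-307,23,32,0,hover=130)
env.grip(80); env.goto([423,72,110],rot(180)); down(423,72,3.5); env.grip(0,50); st("wide")
env.move_linear([423,72,110],speed=200); st("lift")
env.goto([432.3,-319.3,110],rot(186)); release(432.3,-319.3,5,62,0)
env.goto([450,0,300],rot(180))
ims=[]
for n in("top","side"):
    im,d=env.grab_frame(n); cv2.imwrite(f"pics/end_{n}.png",im[:,:,::-1])
    w=cloud(n,d)
    for q,x,y,r in(("pawl",526,240,60),("tall",583,338,30),("gear",463,335,30),("piston",552,-307,40),("wide",432,-319,35)):
        m=(np.hypot(w[...,0]-x,w[...,1]-y)<r)&(w[...,2]>9)
        P=w[m]
        if len(P): print(n,q,len(P),"topz",np.round(np.percentile(P[:,2],[50,95]),1),"mid",np.round(np.median(P[:,:2],0)))
```

```text
carry t 34.3 tcp [ 551.2 -305.8  119.4] open 14.1 ff 58.5 F [ 0.2  1.4 -1.1]
down hit=True t 35.3 tcp [ 551.5 -306.9   24.6] open 14.5 ff 60.8 F [0.9 0.2 1. ]
released t 36.4 tcp [ 551.3 -306.7  128.9] open 32.1 ff 0.0 F [ 0.   0.3 -0.4]
down hit=False t 39.7 tcp [423.   72.    3.5] open 80.0 ff 0.0 F [-0.4 -0.4 -0.8]
wide t 40.1 tcp [423.4  72.    4. ] open 47.6 ff 52.1 F [0.2 0.4 5.6]
lift t 40.8 tcp [422.4  72.1 108.7] open 47.4 ff 51.6 F [ 0.3  0.  -1.2]
carry t 42.3 tcp [ 432.6 -318.2  109.8] open 47.6 ff 51.6 F [ 0.6 -0.7 -0.6]
down hit=True t 43.3 tcp [ 432.3 -319.3    7. ] open 47.8 ff 52.5 F [-0.7  1.3  6.5]
released t 44.3 tcp [ 432.1 -319.    99. ] open 62.0 ff 0.0 F [ 0.1  1.  -1.3]
top pawl 498 topz [16.9 22.8] mid [529. 235.]
top tall 180 topz [41.6 50. ] mid [585. 334.]
top gear 175 topz [30.8 37.3] mid [465. 331.]
top piston 512 topz [19.2 55.2] mid [ 552. -305.]
top wide 199 topz [24.5 30.8] mid [ 434. -319.]
side pawl 1220 topz [17.  20.3] mid [524. 243.]
side tall 839 topz [35.1 48.2] mid [577. 341.]
side gear 654 topz [30.9 35.3] mid [459. 340.]
side piston 403 topz [19.3 54.9] mid [ 547. -298.]
side wide 321 topz [20.2 28.4] mid [ 432. -310.]
```

View pics/end_side.png

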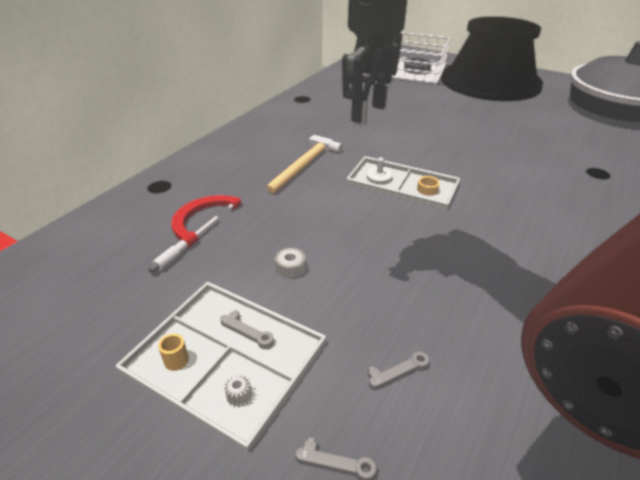

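View pics/end_top.png

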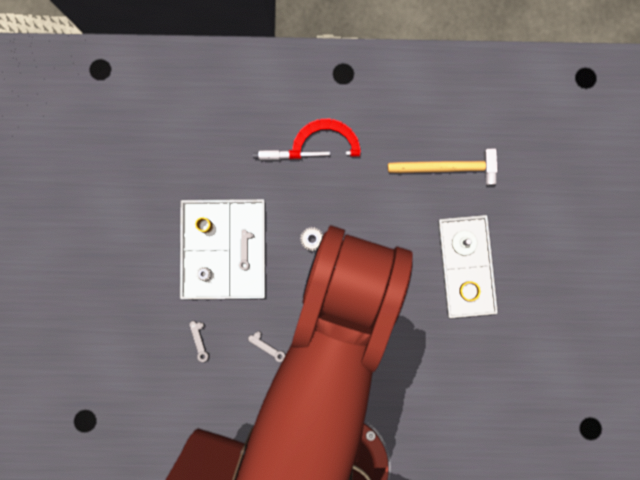

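Both kits are complete. In the top view the pawl (246,250), tall bush (204,225), gear (205,274), piston (465,243) and wide bush (469,291) each sit flat in their own compartment. The large gear, micrometer and hammer haven't moved, so I'm handing in.

```bash
python3 -c "
from workcell import env
print(env.close_job())"
```

```text
the job is handed in; nothing more can be done
None
```

Both kits are made up in the order asked and the job is handed in after about 46 s: all five parts are flat in their own compartments, and the large gear, micrometer and hammer are where they lay.

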